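# Drop the mixing ball into the beaker on the balance

### The job

Take the square drop cup with the release tab, which holds a steel ball, and hold it upright over the glass beaker that stands on the balance; lower it into the beaker's mouth so that the rim presses the tab up, the hinged bottom swings open and the ball drops into that beaker. Then lift the cup out and stand it upright on the bench, leaving the beaker where it stands on the balance.

Things in the scene. Friction and masses are not known exactly. Their poses are not given: they have to be found in the camera images.
- cup_mid (a point): Centre of the loose drop cup: upright square aluminium tube 40 x 40 mm, 66 mm tall (this point 33 mm above its foot), open on top, 120 g, standing on the bench, ball inside. x points to the release tab, z up. Grip the plain faces across y at half height or higher; the tab rises on the +x side. (A tin 44 mm wide, 38 mm tall, without tab, is another thing.)
- flap (a joint): Bottom plate and tab, one steel lever: 0 shut, 1.1 rad open. Hinge along y, 28 mm in +x from the cup's axis, 4 mm above its foot. Level tab, 26 mm wide, 3 thick, ends 68 mm from the axis. Pushed up (1 to 3 N, spring shuts it), it swings the plate down, up to 40 mm below the foot. Ball passes at 0.4 to 0.5. Cup centred, foot 15 mm below the rim gives about 0.7, 20 mm 0.85.
- ball_center (a point): Centre of the polished steel ball, 18 mm across, 24 g, loose on the bottom plate inside the drop cup at the start (14.5 mm above the cup's foot).
- beaker_rim (a point): Mouth centre, level with the rim, of the target: loose glass beaker 96 mm across (90 inside), 100 mm tall, floor 5 mm, 260 g, on the round steel pan of the balance (cream box, black display strip on the robot's side). Pan 60 mm, rim 160 mm above the bench. z up; round, so any cup yaw will do. The like beaker on the grey, white-topped stirrer is not the target.
Things that resemble listed ones, but are neither listed nor needed, are in the scene too. What is shaped like the part that bears cup_mid but red is not meant. What is shaped like the part that bears beaker_rim but yellow is not meant.

How it is judged (in metres and radians):
On the way, in this order (a step that is already met when the one before it is completed fails the run):
1. the cup is held over the mouth of the beaker on the balance, bottom shut, with the ball still in it (horizontal distance between cup_mid and beaker_rim below 0.035 m and z of cup_mid in the frame of beaker_rim above 0.033 m and distance between ball_center and cup_mid below 0.04 m and value of joint flap below 0.15 rad), for 0.1 s.
2. over that beaker, the tab is pressed and the hinged bottom swings open (value of joint flap above 0.3 rad and horizontal distance between cup_mid and beaker_rim below 0.035 m), for 0.05 s.
At the end, for the whole second after the job is handed in: The ball lies on the floor of the beaker on the balance; that beaker is upright (within 5 degrees) on the balance within 25 mm of where it stood; the drop cup stands upright (within 8 degrees) on the bench, released (horizontal distance between ball_center and beaker_rim below 0.046 m and z of ball_center in the frame of beaker_rim between -0.1 and -0.06 m and height (world z) of cup_mid between 0.025 and 0.043 m and angle between cup_mid's own z axis and vertical below 0.15 rad and angle between beaker_rim's own z axis and vertical below 0.1 rad and distance of beaker_rim from where it was at the start of the episode below 0.025 m); the robot touches nothing.
It fails at once if the drop cup is tipped by more than 40 degrees (angle between cup_mid's own z axis and vertical above 0.7 rad).
It fails at once if the beaker on the balance is tipped by more than 20 degrees (angle between beaker_rim's own z axis and vertical above 0.35 rad).
It also fails if it takes over 51 s, if anything falls off the work surface, if the arm or the gripper's body presses on something with over 40 N, if the wrist force passes 120 N, or if a joint passes its speed limit or range.

### The arm

A 7-joint arm with a two-finger parallel gripper is mounted at the origin on the work surface. World frame = base frame: x ahead of the robot, y to its left, z up, the work surface at z = 0. Lengths are in m, angles in degrees, forces in N, time in s.
With the tool pointing down it reaches from about 0.4 to 0.9 m from the base axis. Payload 5.5 kg.
Tool frame: the origin (TCP) lies at the very end of the fingers, on their centre line; the grasp point (between the pads) lies 19 mm behind it; z points along the fingers, y is the direction in which the jaws open and shut (so a half turn about z gives the same grasp; the last joint's range is limited). The gripper opens to 85 mm and grips with 20 to 120 N. Pads are 22 mm wide; open, the fingers measure 114 mm over their backs; the gripper's body (76 mm by 85 mm) begins 54 mm behind the grasp point. The pads swing forward as they close: fully open they stand 13 mm farther back than shut.
Start: joints at [-51.899, 28.699, -24.465, 88.831, 12.651, 65.22, -12.049], TCP at [0.254, 0.598, 0.231] pointing down, gripper open.
Joint ranges: [-164.97, 164.97], [-17.58, 116.51], [-87.97, 89.64], [11.32, 138.91], [-80.73, 260.73], [10.89, 115.49], [-147.41, 147.41]. Speed limits (degrees/s): [147.25, 147.25, 180, 180, 180, 180, 180].

### API

Orientations are given as [roll, pitch, yaw] about the fixed x, y, z axes, in that order (R = Rz(yaw) Ry(pitch) Rx(roll)).
In Python, from station import arm gives the robot as it stands. Calls block until the motion is done:
- arm.movep(position, orientation): joint-space move of the TCP to a pose.
- arm.movel(position, rotation=None, feed=0.15): straight line of the TCP; rotation=None keeps the orientation; feed is the mean speed in m/s.
- arm.set_joints(angles): joint-space move.
- arm.release() and arm.grasp(grip_force=None): open the fingers fully, or close them until they stop; grip_force is the grip in N (None keeps the last).
- arm.hold(seconds).
- arm.inverse_kinematics(position, orientation): joint angles nearest the present ones, or None.
- arm.observe(): the state.
- arm.read_camera(name): name is "side" or "top" or "wrist"; returns the picture (384x512x3 uint8, blue, green, red); there is no depth.
- arm.calibration(name): a dict with "mtx" (3x3 intrinsics, pixels), "rvec" (rotation vector, rad) and "tvec" (3), from world to camera coordinates, as OpenCV has them. Camera axes: x right, y down, z forward; pixel columns grow to the right and rows downward; lengths in m; the calibration is good to about 2 mm. A picture is of the moment at which its call begins: read the wrist's pose just before it. calibration takes no time and is no camera call; for the wrist camera it gives the pose at the moment of the call.
A pose or a line that the arm cannot do raises arm.IKError and nothing moves.
- arm.sign_off(): hands the job in, once; it reports no verdict.
The state is a dict: "time": time; "joint_positions": joint angles; "joint_vel": joint speeds; "joint_torque": joint torques, N m; "tcp_pos": TCP position; "tcp_rot": TCP orientation; "contact_force": force on the tool from outside, world axes, zero at the start; "ft_torque": the same for the moment, N m; "gripper_width": finger opening in m.
Only numpy, scipy, OpenCV 4.12 (cv2) and the standard library are available. Lean on these libraries where they do the work, as an engineer would, in place of code of your own. Each camera call takes 0.05 s, during which the arm holds its last target. There are 200 camera calls.

## Working session

There is one attempt and no reset: what is moved stays moved. The work goes in short steps, each a Python script; the robot and the scene stay as the last script left them, time stands still between calls to the robot, and variables do not carry over. Pictures are saved under pics/ and viewed, about 8 in all and at most 12, crops included, and the job is handed in when it is done.

```bash
mkdir -p pics
python3 - <<'E'
from station import arm
import cv2,numpy as np
a=arm.read_camera("top");b=arm.read_camera("side")
cv2.imwrite("pics/top0.png",a);cv2.imwrite("pics/side0.png",b)
cv2.imwrite("pics/t0.png",cv2.resize(a,(800,600),interpolation=cv2.INTER_CUBIC))
cv2.imwrite("pics/s0.png",cv2.resize(b,(800,600),interpolation=cv2.INTER_CUBIC))
for n in("top","side"):
  c=arm.calibration(n);R=cv2.Rodrigues(np.array(c["rvec"],float))[0];print(n,c["mtx"],-R.T@np.array(c["tvec"]).ravel())
o=arm.observe();print(o["time"],o["tcp_pos"],o["tcp_rot"])
E
```

```text
top [[464.04642573   0.         248.22334894]
 [  0.         464.04642573 195.79085582]
 [  0.           0.           1.        ]] [0.28035347 0.04233402 1.18858157]
side [[459.64452687   0.         257.95259007]
 [  0.         459.64452687 188.49381312]
 [  0.           0.           1.        ]] [ 0.32275344 -1.04489666  0.88166059]
0.1 [0.25399226 0.59764964 0.23037575] [-1.79900717e+02 -3.71250192e-03  1.56982851e+02]
```

View pics/t0.png

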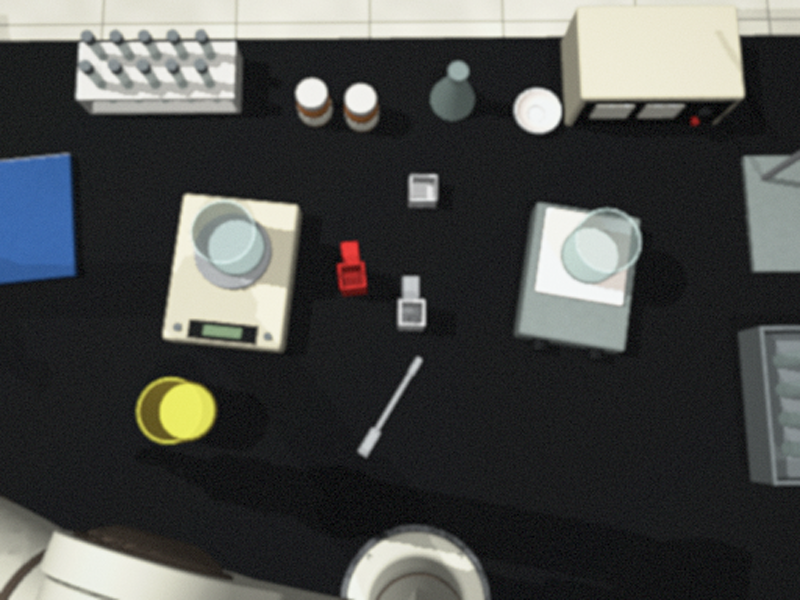

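View pics/s0.png

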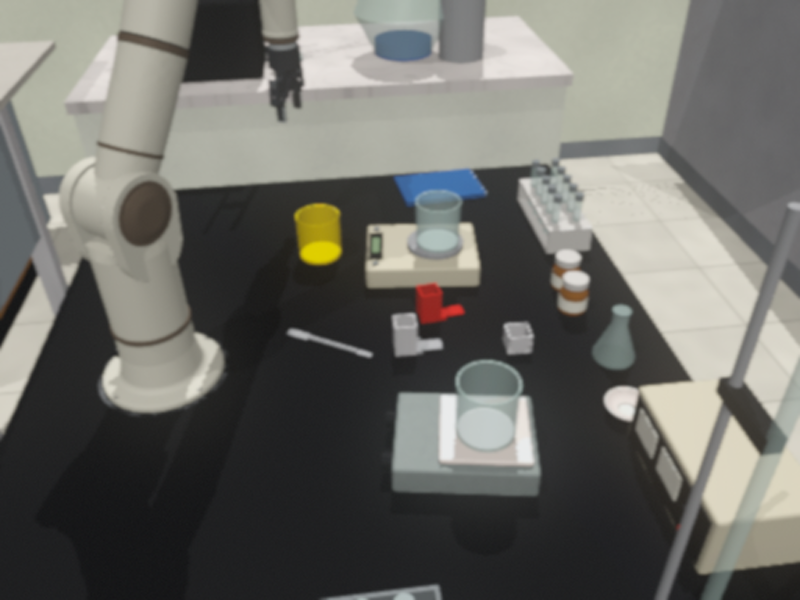

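The pictures (800 px wide) show these candidates:
- **Cup:** aluminium square with a tab at top (411,312), the red copy at (350,268), and a tab-less tin at (423,190). The aluminium one with the tab fits.
- **Beaker:** the one on the cream balance at (225,235), the one on the stirrer at (600,245), and the yellow one at (177,410). The one on the balance fits.

I'll confirm both in one enlarged crop.

```bash
python3 - <<'E'
import cv2,numpy as np
a=cv2.imread("pics/top0.png")
# crops: beaker cols 105-205 rows 115-235 ; cup cols 240-290 rows 165-225
B=cv2.resize(a[120:195,110:190],None,fx=5,fy=5,interpolation=cv2.INTER_CUBIC) #400x375
C=cv2.resize(a[170:216,242:287],None,fx=8,fy=8,interpolation=cv2.INTER_CUBIC) #360x368
im=np.zeros((375,770,3),np.uint8);im[:375,:400]=B;im[:368,405:765]=C
cv2.imwrite("pics/crop1.png",im)
E
cat > h.py <<'E'
from station import arm
import cv2,numpy as np
def ray(cal,px,z):
    "world point at height z seen at pixel px"
    R=cv2.Rodrigues(np.array(cal["rvec"],float))[0];t=np.array(cal["tvec"],float).ravel()
    d=R.T@np.linalg.solve(np.array(cal["mtx"]),[px[0],px[1],1.]);c=-R.T@t
    return c+d*(z-c[2])/d[2]
def proj(cal,P):
    return cv2.projectPoints(np.array(P,float).reshape(-1,3),np.array(cal["rvec"],float),np.array(cal["tvec"],float),np.array(cal["mtx"]),None)[0].reshape(-1,2)
E
```

```text
(no output)
```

View pics/crop1.png

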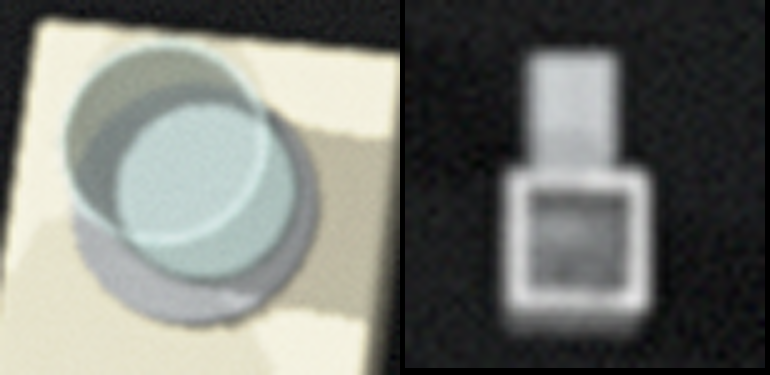

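The crop confirms both. The target beaker's rim is a circle centred at about crop (167,142), which is image (143.0,148.0). The cup's open top is centred at crop (577,239), which is image (263.1,199.4), with its tab pointing up the image and the ball's sheen inside.

Run:
```python
from h import *
c=arm.calibration("top")
rim=ray(c,(143.0,148.0),.16);cup=ray(c,(263.1,199.4),.066)
tabn=ray(c,(262.4,176.1),.007)
# edges direction from tube top sides
l1=ray(c,((502-405)/8+242-.44,170+168/8-.44),.066);l2=ray(c,((502-405)/8+242-.44,170+310/8-.44),.066)
print("rim",rim,"cup",cup,"tabend",tabn,"len",np.linalg.norm((tabn-cup)[:2]))
print("yaw tab",np.degrees(np.arctan2(*(tabn-cup)[1::-1])),"yaw edge",np.degrees(np.arctan2(*(l1-l2)[1::-1])))
for yaw in(0,180):
  for p in (cup,rim):
    for z in (.03,.32): print(yaw,z,arm.inverse_kinematics([p[0],p[1],z],[180,0,yaw]))
yaw=np.degrees(np.arctan2(*(tabn-cup)[1::-1]))
def go(y):
  q=arm.movep([cup[0],cup[1],.2],[180,0,y])
j0=arm.inverse_kinematics([cup[0],cup[1],.2],[180,0,yaw+180])
try: arm.movel([.30,.40,.30],feed=.25)
except Exception as e: print(e)
go(yaw+180 if j0 is not None else yaw)
o=arm.observe();print(o["time"],o["tcp_pos"],o["tcp_rot"],o["joint_positions"])
w=arm.calibration("wrist");a=arm.read_camera("wrist")
x,y=cup[:2]
u=np.radians(yaw);ax=np.array([np.cos(u),np.sin(u)]);ay=np.array([-ax[1],ax[0]])
pts=[[*(cup[:2]+.02*sx*ax+.02*sy*ay),.066] for sx,sy in((1,1),(1,-1),(-1,-1),(-1,1))]
P=proj(w,pts);print(P)
cv2.imwrite("pics/w1raw.png",a)
b=cv2.resize(a,(800,600),interpolation=cv2.INTER_CUBIC)
cv2.polylines(b,[np.int32(P*800/512)],True,(0,255,0),1);cv2.imwrite("pics/w1.png",b)
```

```text
rim [0.55480113 0.27728209 0.16      ] cup [0.44810202 0.00169906 0.066     ] tabend [0.51807125 0.00054357 0.007     ] len 0.06997877215344206
yaw tab -0.9461090053835822 yaw edge -0.6029016472850719
0 0.03 [-16.92378868  26.6163981   15.56010351 125.78129196 -14.25797576
  29.2068023  -80.43819463]
0 0.32 [-16.31515454   0.73823343  12.8330427  110.84876701  -0.17631084
  68.43153036 -93.41832749]
0 0.03 [ -37.58862014   38.52233045   11.5145164   101.40977265  -10.89070288
   41.14950357 -110.28945438]
0 0.32 [ -37.06887487   19.89321042   10.59828024   88.21876879   -3.76793451
   72.23742732 -115.93890785]
180 0.03 [  7.54021499  26.45018645 -13.0374142  124.97338486  11.70686305
  29.68379599  75.62251114]
180 0.32 [-1.97214975e+00  1.12815866e+00 -1.70472320e+00  1.10428198e+02
  3.60826490e-02  6.84441463e+01  8.63102002e+01]
180 0.03 [-13.84670627  39.79087002 -20.55626896 100.50601097  19.17408673
  43.17238131  45.84891656]
180 0.32 [-12.05430513  21.31433532 -22.6712018   87.27066821   8.41973466
  73.10268458  54.21884675]
2.7167 [0.44841724 0.00299629 0.20000684] [1.79976841e+02 3.69606417e-03 1.79156012e+02] [-3.64207250e+00  8.51763532e+00 -1.68940999e-01  1.19122242e+02
  2.82801984e-03  5.23545963e+01  8.53451371e+01]
[[275.14644987 198.85151866]
 [229.78872581 198.81104277]
 [228.8192901  154.08618954]
 [276.09999193 154.13427507]]
```

View pics/w1.png

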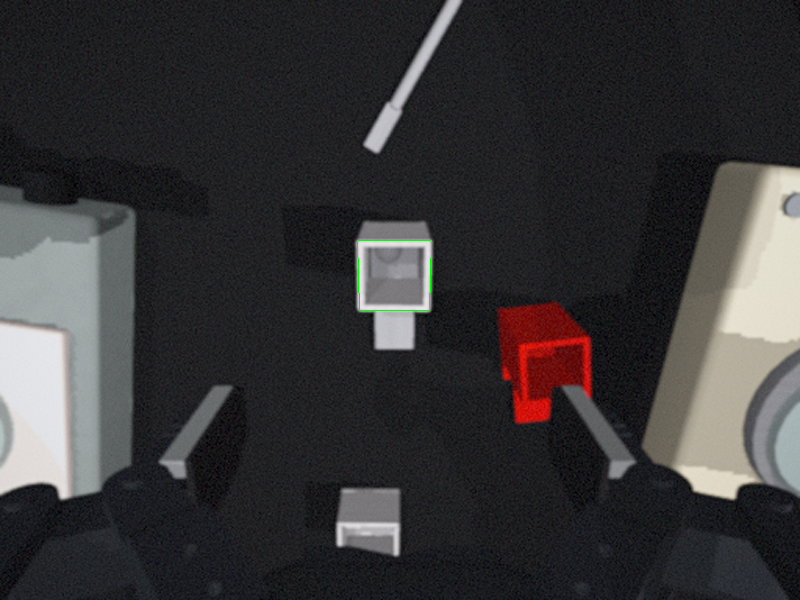

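The projected cup outline (green) sits on the cup's top edge within about 1 mm, tab toward +x. I'll grasp it, lift it and carry it over the beaker.

Run:
```python
from h import *
cup=np.array([.4481,.0017]);rim=np.array([.5548,.2773]);rot=[180,0,179.2]
arm.movel([*cup,.032],rot,feed=.12)
arm.grasp(40);o=arm.observe();print(o["time"],o["tcp_pos"],o["gripper_width"],o["contact_force"])
arm.movel([*cup,.27],feed=.2)
arm.movel([*rim-[0.0,.13],.27],feed=.2); arm.hold(.2)
w=arm.calibration("wrist");a=arm.read_camera("wrist");o=arm.observe();print(o["time"],o["tcp_pos"],o["tcp_rot"],o["gripper_width"],o["contact_force"])
th=np.linspace(0,2*np.pi,60)
P=proj(w,[[rim[0]+.048*np.cos(t),rim[1]+.048*np.sin(t),.16] for t in th])
b=cv2.resize(a,(800,600),interpolation=cv2.INTER_CUBIC)
cv2.polylines(b,[np.int32(P*800/512)],True,(0,255,0),1);cv2.imwrite("pics/w2.png",b)
```

```text
4.8 [0.44835132 0.00172679 0.03234661] 0.03936781458087081 [-0.95199125 -0.55269908  4.96651296]
7.4417 [0.55466278 0.14638459 0.27032934] [-1.79991987e+02  2.28256750e-02  1.79124222e+02] 0.03927905434825156 [ 0.24342627  0.04921634 -2.02376331]
```

View pics/w2.png

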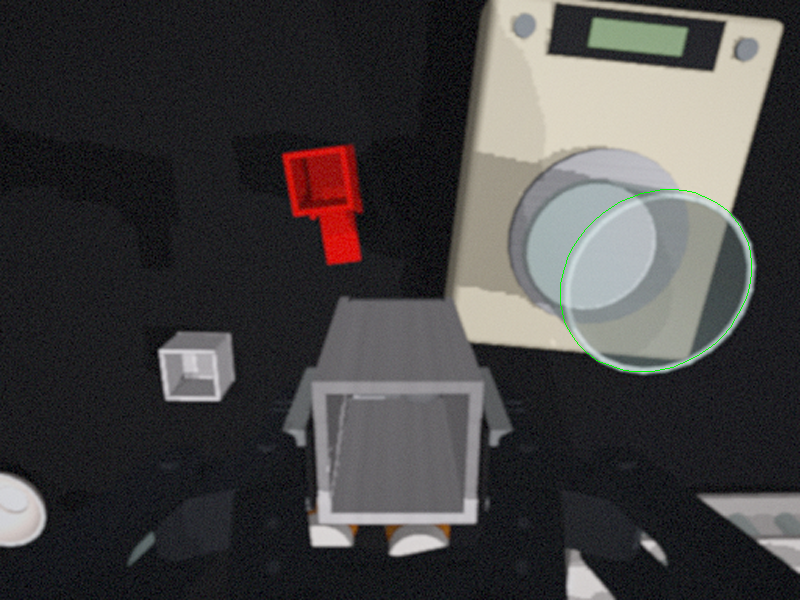

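The predicted rim circle matches the seen rim at (658,282) within about 1.5 mm. The cup is held upright at a width of 39 mm. Next I move over the mouth, pause, then lower.

Run:
```python
from h import *
rim=np.array([.5548,.2773])
arm.movel([*rim,.27],feed=.15);arm.movel([*rim,.215],feed=.1);arm.hold(.4)
f0=np.array(arm.observe()["contact_force"])
for z in (.19,.180,.174,.171):
    arm.movel([*rim,z],feed=.04);o=arm.observe();print(z,o["time"],o["tcp_pos"],np.array(o["contact_force"])-f0)
arm.hold(.6)
o=arm.observe();print(o["time"],np.array(o["contact_force"])-f0)
a=arm.read_camera("side");cv2.imwrite("pics/s2raw.png",a)
cv2.imwrite("pics/s2.png",cv2.resize(a[90:200,220:330],(600,600),interpolation=cv2.INTER_CUBIC))
```

```text
0.19 10.3333 [0.55485854 0.27731095 0.19006955] [-0.89127194  0.20151582 -0.07290591]
0.18 10.7333 [0.55432641 0.27731244 0.17965893] [-1.20535717  1.14548095  0.38047335]
0.174 11.0333 [0.55445401 0.27739447 0.17366008] [-0.47800225  1.16340815  1.76661854]
0.171 11.2833 [0.55462613 0.27740616 0.17081349] [-0.47369443  1.32450955  0.35875026]
11.8833 [-1.72867779  1.0585611   0.18894105]
```

View pics/s2.png

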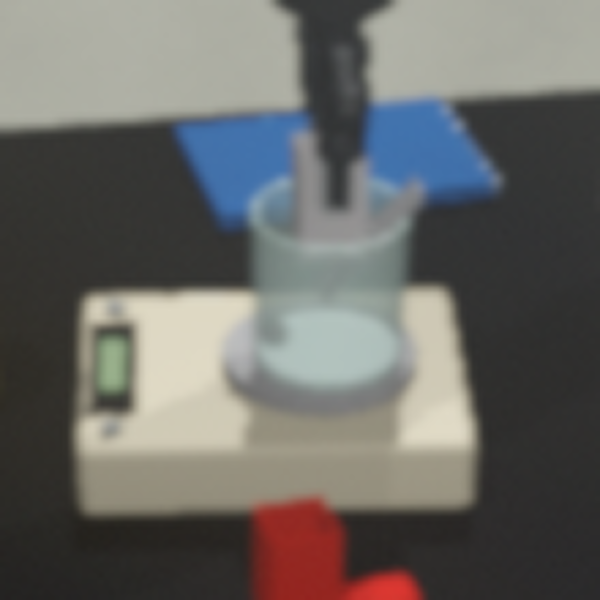

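The tab is pushed up over the rim at (400,200), and the ball shows as a dark spot on the beaker floor at (275,328). I'll lift the cup straight out and put it back on its old spot on the bench.

Run:
```python
from h import *
rim=np.array([.5548,.2773]);cup=np.array([.4481,.0017])
arm.movel([*rim,.2],feed=.06);arm.movel([*rim,.27],feed=.15)
arm.movel([*cup,.27],feed=.2);arm.movel([*cup,.06],feed=.15)
f0=np.array(arm.observe()["contact_force"])
for z in(.036,.034,.033,.032):
    arm.movel([*cup,z],feed=.03);arm.hold(.15);f=np.array(arm.observe()["contact_force"])-f0;print(z,f)
    if f[2]>5:break
arm.release();arm.hold(.3)
arm.movel([*cup,.25],feed=.12);arm.hold(.2)
o=arm.observe();print(o["time"],o["tcp_pos"],o["gripper_width"])
a=arm.read_camera("side");t=arm.read_camera("top")
A=cv2.resize(a[110:240,220:350],(390,390),interpolation=cv2.INTER_CUBIC)
T=cv2.resize(t[110:240,100:230],(390,390),interpolation=cv2.INTER_CUBIC)
c=arm.calibration("top");th=np.linspace(0,2*np.pi,60)
P=proj(c,[[rim[0]+.048*np.cos(q),rim[1]+.048*np.sin(q),.16] for q in th])
cv2.polylines(T,[np.int32((P-[100,110])*3)],True,(0,255,0),1)
cv2.imwrite("pics/f.png",np.hstack([A,T]))
```

```text
0.036 [0.29439833 0.21259455 0.7006146 ]
0.034 [-0.51223638  0.6935988   0.76199555]
0.033 [-0.65228441 -0.24435403  0.65898054]
0.032 [-1.07543492 -0.4651095   7.63814132]
21.6417 [0.44790517 0.00171421 0.24962413] 0.08559503212969864
```

View pics/f.png

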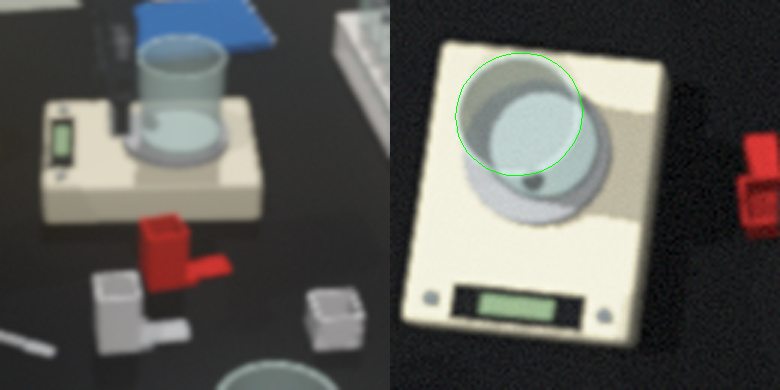

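The drop cup stands upright at (120,312). The ball is in the beaker at (533,182), and the beaker's rim still matches its starting circle. I'm handing the job in.

```bash
python3 -c "
from station import arm
print(arm.sign_off())"
```

```text
the job is handed in; nothing more can be done
None
```

The steel ball is in the beaker on the balance, and the drop cup is back upright on its starting spot on the bench. I handed the job in at about 22 s of the 51 s allowed; no verdict is reported.

I gripped the cup across its plain faces and paused over the beaker's mouth. I then lowered its foot about 21 mm below the rim, which pushed the tab up and dropped the ball, before lifting the cup out.

- **Ball:** the side and top pictures both show it on the beaker floor, lying near the wall on the robot's side.
- **Beaker:** its rim still matches the starting circle to within about 1–2 mm.
- **Cup:** it looks upright in the last side picture. It touched down with about 7.6 N.
- **Gripper:** it is open and clear, with the fingertips 0.25 m above the bench.

No check failed or disagreed. The flap angle was not measured, only seen as the raised tab.

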